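Press a label onto a carton in the parcel room's toggle-clamp jig

TASK

Push the small carton that lies loose on the plywood jig fully home, flat against both the rear and the side fence. Then swing the toggle clamp's handle down over centre to its stop so that the pad presses the label, leave it locked for at least two seconds, and swing the handle all the way back up so that the arm is clear. The carton must stay home against both fences; do not crush it, and leave the other things on the bench alone.

Things in the scene. Friction and masses are not known exactly. Their poses are not given: they have to be found in the camera images.
- jig: Press jig: a plywood board 315 x 150 mm, 12 mm thick, fixed to the bench, with two aluminium fences and a steel toggle clamp. Origin on the bench directly under the pivot of the clamp's arm; z up, x from the clamp towards the carton, y to the left of that. The board spans x -100 to +215 mm, y -55 to +95 mm. The clamp's side plates span x -91 to +14 mm, y -17 to +17 mm, up to 92 mm above the bench.
- rear_fence (a point): Point on the rear fence's face, at x = +30 mm, y = 0, z = +21 mm of the jig; axes as the jig's. The face looks to +x of the jig; the fence runs from y -32 to +90 mm, is 12 mm thick and stands 18 mm above the board (top 30 mm above the bench).
- side_fence (a point): Point on the side fence's face, at x = +120 mm, y = -32 mm, z = +21 mm of the jig; axes as the jig's. The face looks to +y of the jig; the fence runs from x +30 to +215 mm, is 12 mm thick and stands 18 mm above the board (top 30 mm above the bench).
- pad: Round sprung rubber pad, 32 mm across and 10 mm thick, at the end of the clamp's steel arm; origin at the centre of its pressing face. Open: the arm stands upright near the jig's x = 0, top 170 mm above the bench, the pad facing the carton side (reaching to x +35 mm), its rod reaching back to x -35 mm. Closed: the arm lies forward, top about 120 mm above the bench, and the pad presses at x = +85 mm, y = 0 of the jig.
- home (a point): Where the carton's origin (centre of its underside) is when it stands home against both fences: on the board's upper face at x = +90 mm, y = 0, z = +12 mm of the jig; axes as the jig's.
- carton: Loose cardboard carton with a paper label on top, 120 mm (its x) x 64 mm (its y) x 50 mm high, about 0.2 to 0.45 kg. Origin at the centre of its underside, z up. It lies on the board 14 to 34 mm short of both fences (towards +x and +y of the jig) and up to 0.16 rad askew; home, its axes agree with the jig's.
- grip (a point): Point on the handle's centre line 115 mm from its pivot. The handle is straight and lies in the jig's xz plane (y = 0): from 55 to 150 mm from the pivot it is a rubber grip, 22 x 22 mm in section; nearer the pivot a thinner steel bar. This point's x axis points along the handle towards the pivot, its y is the jig's y.
- handle (a joint): Handle angle, rad. 0: fully back (open), handle leaning 1.19 rad up from level on the side away from the carton, grip end 219 mm above the bench. Grows as the handle swings down away from the carton. 1.19: closed stop, handle level, pointing away from the carton, 80 mm above the bench. Pad meets carton near 0.8, push at the grip peaks near 10 N, dead centre 1.05, then it snaps to the stop and locks.
- handle_pivot (a point): The axis about which the handle swings (along the jig's y), at x = -70 mm, z = +80 mm of the jig; axes as the jig's. Fixed. To open, about 10 N upward at the grip takes the handle back through dead centre; below joint value 0.8 only light friction (about 2 N at the grip) resists, and it stays where it is left.
- tape_roll: Bystander: brown roll of packing tape lying flat, 110 mm across, 48 mm high. Origin at the centre of its underside.
- glue_bottle: Bystander: white bottle, 60 mm across, 160 mm high, red cap. Origin at the centre of its underside.
- small_parcel: Bystander: parcel 130 x 170 mm, 60 mm high. Origin at the centre of its underside.

How it is judged:
On the way, in this order (a step that is already met when the one before it is completed fails the run):
1. the carton stands home: within 2.5 mm of home along both fences' normals, within 0.04 rad of square, flat on the board, the clamp still open (handle below 0.6 rad) (x of carton in the frame of home between -0.0025 and 0.0025 m and y of carton in the frame of home between -0.0025 and 0.0025 m and z of carton in the frame of home below 0.004 m and angle between the x axis of carton and the x axis of home, either way round below 0.04 rad and angle between carton's own z axis and vertical below 0.04 rad and value of joint handle below 0.6 rad), for 0.2 s.
2. the clamp is locked past centre (handle above 1.11 rad) on the carton, which is still home, for 2 s (x of carton in the frame of home between -0.0025 and 0.0025 m and y of carton in the frame of home between -0.0025 and 0.0025 m and z of carton in the frame of home below 0.004 m and angle between the x axis of carton and the x axis of home, either way round below 0.04 rad and angle between carton's own z axis and vertical below 0.04 rad and value of joint handle above 1.11 rad), for 2 s.
3. the handle is back at the open end (below 0.15 rad) (value of joint handle below 0.15 rad), for 0.2 s.
At the end, for the whole second after the job is handed in: The handle is fully back (below 0.15 rad), and the carton rests flat on the board, at rest, within 2.5 mm of home along jig x and y, within 4 mm in height and 0.04 rad of square (x of carton in the frame of home between -0.0025 and 0.0025 m and y of carton in the frame of home between -0.0025 and 0.0025 m and z of carton in the frame of home below 0.004 m and angle between the x axis of carton and the x axis of home, either way round below 0.04 rad and angle between carton's own z axis and vertical below 0.04 rad and value of joint handle below 0.15 rad and linear speed of carton below 0.01 m/s); the robot touches nothing.
It fails at once if a bystander is moved by more than 15 mm (distance of any of tape_roll, glue_bottle, small_parcel from where it was at the start of the episode above 0.015 m).
It fails at once if the robot presses on the carton with more than 100 N (crushing it) (contact force between any of the fingers, the arm and carton above 100 N).
It also fails if it takes over 72 s, if anything falls off the work surface, if the arm or the gripper's body presses on something with over 40 N, if the wrist force passes 120 N, or if a joint passes its speed limit or range.

ROBOT

A 6-joint arm with a two-finger parallel gripper is mounted at the origin on the work surface. World frame = base frame: x ahead of the robot, y to its left, z up, the work surface at z = 0. Lengths are in m, angles in rad, forces in N, time in s.
With the tool pointing down it reaches from about 0.4 to 0.925 m from the base axis. Payload 12.5 kg.
Tool frame: the origin (TCP) lies on the centre line of the jaws, within the pads' length; the fingertips stand robot.nose_length ahead of it and the grasp point (between the pads) lies 3 mm ahead of it (robot.nose_length is the distance from the TCP to the fingertips, in m); z points along the fingers, x is the direction in which the jaws open and shut, and the axes are right-handed (so a half turn about z gives the same grasp; the last joint's range is limited). The gripper opens to 95 mm and grips with 3 to 60 N. Pads are 20 mm wide; open, the fingers measure 119 mm over their backs; the gripper's body (75 mm by 180 mm) begins 59 mm behind the grasp point.
Start: joints at [-1.306, 0.491, 1.559, -0, 1.092, -0.106], TCP at [0.226, -0.583, 0.237] pointing down, gripper open.
Joint ranges: [-3.1, 3.1], [-0.84, 2.19], [0.05, 2.79], [-1.13, 4.28], [0.06, 2.93], [-2.69, 2.69]. Speed limits (rad/s): [2.22, 2.22, 2.79, 3.14, 3.14, 3.14].

INTERFACE

Orientations are given as a rotation vector (axis times angle).
In Python, from station import robot gives the robot as it stands.
- The arm moves only by the tool jog_arm, never from a script. Its argument "targets" is a list of rows, each an object with "rot": the turn, a rotation vector about the tool's x, y, z in rad, a list of three; "offset": the shift along the tool's x, y, z in cm, a list of three; "gripper": the opening, from -1 (shut) to 1 (fully open). A call has 1 to 8 rows; each row shifts and turns the commanded pose from where the row before left it, along the tool's axes as they then stand; what a row does not reach is not made up. A row lasts 1/10 s, in which the tool goes at most 50 mm and 8.59 degrees, less where a joint would pass 70% of its speed; a pose out of reach is approached as far as the arm can. A call is refused whole if a number of a shift passes 5 or a number of a turn 0.15, either way. A call with a gripper value outside its range is refused whole. The fingers move at their own pace and stop on an object; the grip force is fixed at half the most. Time passes only in rows, so rows that do not move let the fingers close. It gives the time, the measured TCP pose, the force and the opening at its end, in the units of the state.
- robot.get_state(): the state, without advancing time (a new reading comes with each control period).
- robot.capture(name): name is "scene" or "top" or "wrist"; returns a dict with "pixels" (420x560x3 uint8, red, green, blue), "mtx" (3x3 intrinsics, pixels), "R" (3x3) and "t" (3): a world point X has camera coordinates R X + t. Camera axes: x right, y down, z forward; pixel columns grow to the right and rows downward; lengths in m; the calibration is good to about 2 mm. The wrist camera is an equidistant fisheye: a pixel r from the principal point sees the ray r / f radians off the axis. A picture is of the moment at which its call begins. There is no depth.
- robot.job_done(): hands the job in, once; it reports no verdict.
The state is a dict: "time": time; "joint_positions": joint angles; "dq": joint speeds; "joint_torque": joint torques, N m; "ee_pos": TCP position; "tool_rot": TCP orientation; "ft_force": force on the tool from outside, world axes, zero at the start; "moment": the same for the moment, N m; "opening": finger opening in m.
Only numpy, scipy, OpenCV 4.12 (cv2) and the standard library are available. Lean on these libraries where they do the work, as an engineer would, in place of code of your own. Each camera call takes 0.05 s, during which the arm holds its last target.

## Working session

There is one attempt and no reset: what is moved stays moved. The work goes in short steps, Python scripts to look and compute and a tool call to move; the robot and the scene stay as the last step left them, time stands still between calls to the robot, and variables do not carry over. Pictures are saved under pics/ and viewed, and the job is handed in when it is done.

Besides the shell and the picture viewer there is one more tool, called after "Request:" as a command line: name --argument value ..., lists and objects as JSON in quotes. jog_arm: Moves the arm, as the interface text tells. Its arguments: {"type":"object","properties":{"targets":{"type":"array"}},"required":["targets"]}

```bash
ls; mkdir -p pics; python3 - <<'E'
from station import robot
import cv2
print(robot.get_state(), robot.nose_length)
for n in ["scene","top","wrist"]:
    c=robot.capture(n); cv2.imwrite(f"pics/{n}0.png",c["pixels"][:,:,::-1]); print(n,c["mtx"],c["R"],c["t"])
E
```

```text
pics
{'time': 0.0, 'joint_positions': array([-1.30561952e+00,  4.91553683e-01,  1.55944810e+00, -1.27228702e-05,
        1.09169870e+00, -1.05624870e-01]), 'dq': array([ 0.00019786, -0.00108018, -0.00022449,  0.00123212, -0.00127727,
        0.00023725]), 'joint_torque': array([-1.51951386e-03, -6.12638354e+01, -2.58179086e+01,  6.92676427e-02,
        4.82246862e-02, -9.55320866e-05]), 'ee_pos': array([ 0.226423  , -0.58230894,  0.23606585]), 'tool_rot': array([-2.59229216e+00,  1.77346113e+00,  1.33583001e-03]), 'ft_force': array([-0.1556877 , -0.15926592,  0.17043789]), 'moment': array([ 0.02152988,  0.00900298, -0.00541541]), 'opening': 0.09517169454061096} 0.022
scene [[434.51265238   0.         275.03386332]
 [  0.         434.51265238 207.33681331]
 [  0.           0.           1.        ]] [[ 0.52289848  0.85237217 -0.00623319]
 [ 0.66652489 -0.41342453 -0.62034242]
 [-0.53133957  0.32022154 -0.78430633]] [-0.27737638 -0.27887833  1.71731251]
top [[494.64797421   0.         272.56308424]
 [  0.         494.64797421 205.82841911]
 [  0.           0.           1.        ]] [[-0.02093886 -0.9997725  -0.00406312]
 [-0.99258042  0.02127475 -0.11971418]
 [ 0.11977339  0.0015263  -0.99280008]] [-0.01387472  0.54129198  1.70457511]
wrist [[325.1922621    0.         280.09375714]
 [  0.         325.1922621  213.15018178]
 [  0.           0.           1.        ]] [[ 0.36194062 -0.93220018 -0.00134585]
 [-0.89337936 -0.34727944  0.28507949]
 [-0.26621854 -0.10197949 -0.95850293]] [-0.62499182 -0.03193045  0.39256668]
```

View pics/scene0.png

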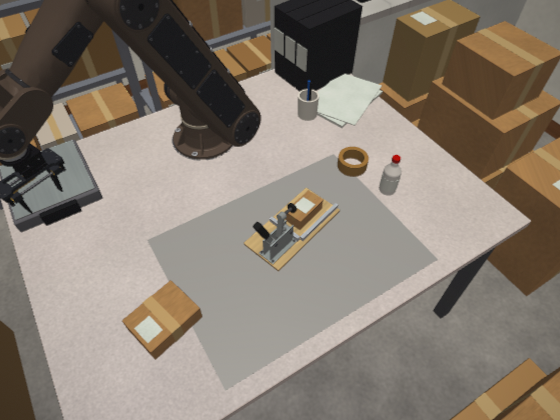

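View pics/top0.png

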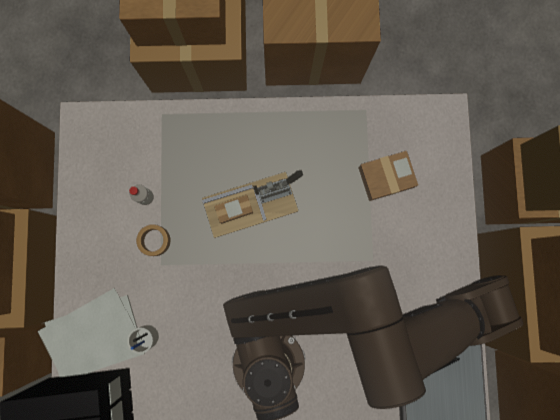

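View pics/wrist0.png

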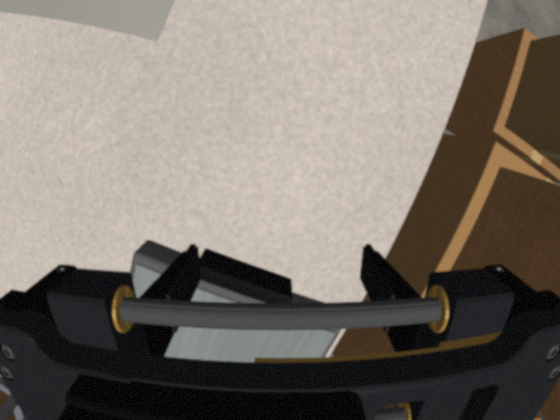

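```bash
python3 - <<'E'
import cv2
a=cv2.imread("pics/top0.png")[160:245,195:310]; cv2.imwrite("pics/top0z.png",cv2.resize(a,None,fx=6.5,fy=6.5,interpolation=cv2.INTER_CUBIC))
a=cv2.imread("pics/scene0.png")[180:275,235:350]; cv2.imwrite("pics/scene0z.png",cv2.resize(a,None,fx=6,fy=6,interpolation=cv2.INTER_CUBIC))
E
```

```text
(no output)
```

View pics/top0z.png

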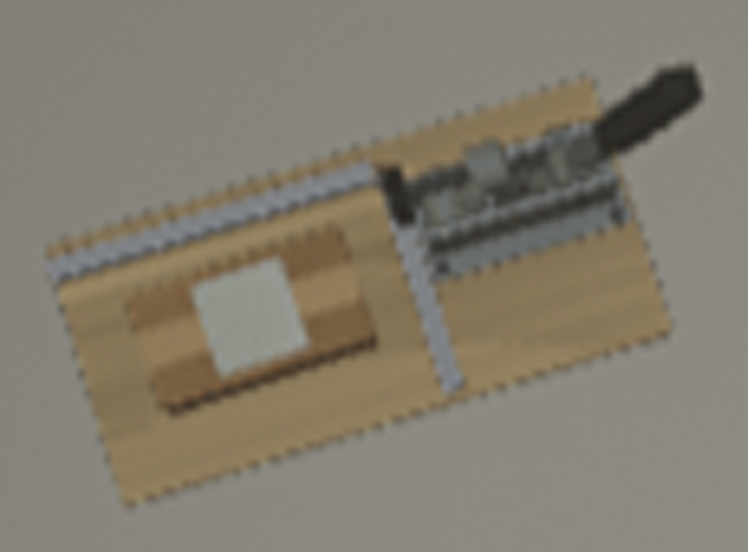

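View pics/scene0z.png

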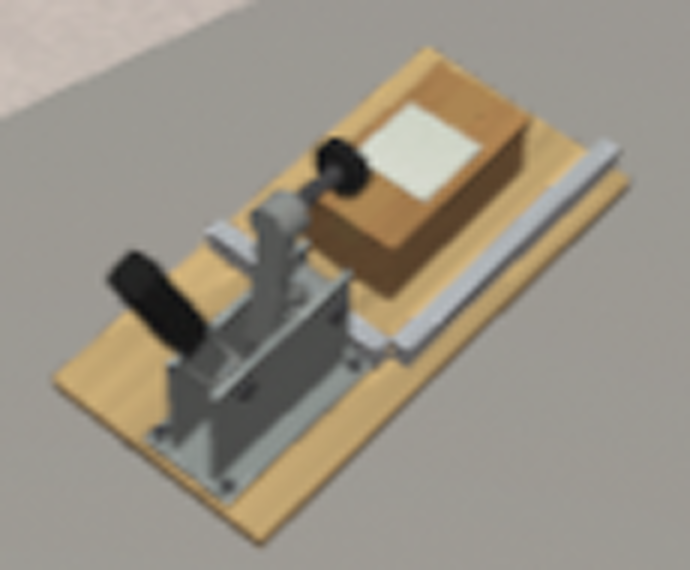

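```bash
cat > h.py <<'E'
import numpy as np
from scipy.optimize import least_squares
K={'top':np.array([[494.648,0,272.563],[0,494.648,205.828],[0,0,1]]),'scene':np.array([[434.5127,0,275.0339],[0,434.5127,207.3368],[0,0,1]])}
R={'scene':np.array([[0.52289848,0.85237217,-0.00623319],[0.66652489,-0.41342453,-0.62034242],[-0.53133957,0.32022154,-0.78430633]]),
'top':np.array([[-0.02093886,-0.9997725,-0.00406312],[-0.99258042,0.02127475,-0.11971418],[0.11977339,0.0015263,-0.99280008]])}
T={'scene':np.array([-0.27737638,-0.27887833,1.71731251]),'top':np.array([-0.01387472,0.54129198,1.70457511])}
def proj(c,X):
    p=(R[c]@np.asarray(X).T).T+T[c]; q=(K[c]@p.T).T; return q[:,:2]/q[:,2:]
def place(p,L):
    L=np.asarray(L,float); c,s=np.cos(p[2]),np.sin(p[2])
    return np.c_[p[0]+c*L[:,0]-s*L[:,1],p[1]+s*L[:,0]+c*L[:,1],L[:,2]]
def bearing_xy(c,uv,z):
    C=-R[c].T@T[c]; d=R[c].T@np.linalg.inv(K[c])@np.array([uv[0],uv[1],1]); return C+d*(z-C[2])/d[2]
def fit(obs,p0):
    f=lambda p:np.concatenate([(proj(c,place(p,[L]))[0]-uv) for c,L,uv in obs])
    r=least_squares(f,p0); return r.x,r.fun.reshape(-1,2)
E
python3 - <<'E'
from h import *
tz=lambda u,v:np.array([(u+.5)/6.5-.5+195,(v+.5)/6.5-.5+160])
sz=lambda u,v:np.array([(u+.5)/6-.5+235,(v+.5)/6-.5+180])
b=.012
jt=[('top',(.215,-.055,b),tz(45,245)),('top',(.215,.095,b),tz(124,507)),('top',(-.1,.095,b),tz(672,330)),('top',(-.1,-.055,b),tz(592,75))]
js=[('scene',(-.1,-.055,0),sz(262,545)),('scene',(-.1,.095,b),sz(55,380)),('scene',(.215,-.055,b),sz(630,180)),('scene',(.215,.095,b),sz(430,47))]
for o in (jt,js,jt+js):
    p,r=fit(o,[.6,.1,1.8]); print(p,np.round(r,2).tolist())
h=.062;x=.06;y=.032
ct=[('top',(x,-y,h),tz(125,297)),('top',(-x,-y,h),tz(345,228)),('top',(-x,y,h),tz(376,340)),('top',(x,y,h),tz(165,405))]
cs=[('scene',(x,y,h),sz(440,62)),('scene',(x,-y,h),sz(527,125)),('scene',(-x,-y,h),sz(390,248)),('scene',(-x,-y,b),sz(390,297))]
J=p
for o in (ct,cs,ct+cs):
    p,r=fit(o,[.6,.1,1.8]); print(p,np.round(r,2).tolist())
    d=p[:2]-J[:2];c,s=np.cos(J[2]),np.sin(J[2]); print('jig',c*d[0]+s*d[1],-s*d[0]+c*d[1],p[2]-J[2])
E
```

```text
[0.58729811 0.00603478 1.85752128] [[-0.17, 0.07], [-0.16, -0.1], [0.48, 0.22], [-0.14, -0.2]]
[0.58857556 0.00669462 1.8570735 ] [[0.01, 1.18], [-0.41, -0.59], [0.63, -0.41], [-0.21, -0.51]]
[0.58794341 0.00643594 1.85744115] [[-0.29, -0.11], [-0.28, -0.28], [0.36, 0.04], [-0.26, -0.37], [-0.16, 1.07], [-0.58, -0.68], [0.44, -0.52], [-0.4, -0.6]]
[0.53128186 0.10965152 1.85687046] [[0.35, -0.42], [-0.32, -0.22], [0.41, 0.07], [-0.43, 0.57]]
jig 0.11502440114964793 0.02516692915732123 -0.0005706925695483367
[0.53226851 0.11012459 1.85385857] [[0.13, -0.37], [0.6, -1.04], [-0.07, 0.17], [-0.65, 1.12]]
jig 0.11519920775433029 0.02408678346152712 -0.0035825819675896486
[0.53176115 0.10992449 1.85574875] [[0.27, -0.58], [-0.39, -0.34], [0.32, -0.05], [-0.53, 0.41], [-0.04, -0.45], [0.44, -1.15], [-0.17, 0.09], [-0.75, 1.04]]
jig 0.11515071646849984 0.024630014077931587 -0.001692396017002773
```

```bash
cat >> h.py <<'E'
from scipy.spatial.transform import Rotation as Ro, Slerp
J=np.array([0.58794,0.00644,1.8574])
cJ,sJ=np.cos(J[2]),np.sin(J[2])
RJ=np.array([[cJ,-sJ,0],[sJ,cJ,0],[0,0,1]])
def w(p): return RJ@np.array(p)+np.array([J[0],J[1],0])
def jg(X): return RJ.T@(np.array(X)-np.array([J[0],J[1],0]))
# tool down: x=-jy, y=-jx, z=-up ; tilt a about jig y (positive: tool z turns toward -jx)
def tool(a=0.):
    d=np.array([[0,-1,0],[-1,0,0],[0,0,-1.]])
    return RJ@Ro.from_rotvec([0,a,0]).as_matrix()@d
def st():
    from station import robot
    s=robot.get_state(); return s
def show():
    s=st(); Rt=Ro.from_rotvec(s['tool_rot']).as_matrix()
    e=Ro.from_matrix(tool().T@Rt).as_rotvec()
    print('t',round(s['time'],2),'jig',np.round(jg(s['ee_pos'])*1000,1),'roterr(tool)',np.round(e,3),'Fjig',np.round(RJ.T@s['ft_force'],1),'open',round(s['opening'],4),'q',np.round(s['joint_positions'],2))
    return s
def rows(p1,R1,n,p0=None,R0=None):
    s=st()
    if p0 is None: p0=s['ee_pos'];R0=Ro.from_rotvec(s['tool_rot']).as_matrix()
    sl=Slerp([0,1],Ro.from_matrix([R0,R1])); pp=p0;Rp=R0;out=[]
    for i in range(1,n+1):
        p=p0+(p1-p0)*i/n; Rn=sl(i/n).as_matrix()
        o=Rp.T@(p-pp)*100; r=Ro.from_matrix(Rp.T@Rn).as_rotvec()
        print(np.round(r,3).tolist(),np.round(o,2).tolist()); pp,Rp=p,Rn
    return pp,Rp
E
python3 - <<'E'
from h import *
s=show()
m=np.array([.44,-.2,.237]); 
Rm=Ro.from_rotvec(s['tool_rot']).as_matrix()@Ro.from_rotvec([0,0,-.75]).as_matrix()
p,R=rows(m,Rm,10); print()
e=w([.105,.12,.12]); print(e)
rows(e,tool(),8,p,R)
E
```

```text
t 0.15 jig [-462.6  513.2  236.2] roterr(tool) [ 1.000e-03 -1.000e-03  1.487e+00] Fjig [ 0.4  0.4 -0.4] open 0.0952 q [-1.31  0.49  1.56  0.    1.09 -0.11]
[0.0, -0.0, -0.075] [-2.79, -3.38, -0.01]
[0.0, 0.0, -0.075] [-2.53, -3.58, -0.01]
[-0.0, -0.0, -0.075] [-2.25, -3.75, -0.01]
[0.0, -0.0, -0.075] [-1.97, -3.91, -0.01]
[-0.0, -0.0, -0.075] [-1.67, -4.05, -0.01]
[0.0, 0.0, -0.075] [-1.36, -4.16, -0.01]
[0.0, -0.0, -0.075] [-1.04, -4.25, -0.01]
[-0.0, 0.0, -0.075] [-0.72, -4.32, -0.01]
[0.0, -0.0, -0.075] [-0.4, -4.36, -0.01]
[-0.0, 0.0, -0.075] [-0.07, -4.38, -0.01]

[0.44315177 0.07323347 0.12      ]
[-0.0, 0.0, -0.092] [-1.45, -3.09, 1.47]
[-0.0, 0.0, -0.092] [-1.16, -3.21, 1.46]
[-0.0, 0.0, -0.092] [-0.86, -3.31, 1.46]
[-0.0, 0.0, -0.092] [-0.55, -3.37, 1.46]
[-0.0, 0.0, -0.092] [-0.24, -3.41, 1.46]
[-0.0, 0.0, -0.092] [0.08, -3.41, 1.46]
[-0.0, 0.0, -0.092] [0.39, -3.39, 1.46]
[-0.0, 0.0, -0.092] [0.7, -3.34, 1.46]
```

Request:
jog_arm --targets '[{"rot": [0,0,-0.075],"offset": [-2.8,-3.4,0],"gripper": -1},{"rot": [0,0,-0.075],"offset": [-2.5,-3.6,0],"gripper": -1},{"rot": [0,0,-0.075],"offset": [-2.25,-3.75,0],"gripper": -1},{"rot": [0,0,-0.075],"offset": [-2.0,-3.9,0],"gripper": -1},{"rot": [0,0,-0.075],"offset": [-1.7,-4.05,0],"gripper": -1},{"rot": [0,0,-0.075],"offset": [-1.4,-4.2,0],"gripper": -1},{"rot": [0,0,-0.075],"offset": [-1.0,-4.25,0],"gripper": -1},{"rot": [0,0,-0.075],"offset": [-0.7,-4.3,0],"gripper": -1}]'

```text
time: 0.95
ee_pos: [0.3982, -0.2746, 0.2367]
tool_rot: [3.003, -0.924, 0.0]
ft_force: [0.6, -0.1, -0.3]
opening: 0.0365
```

Request:
jog_arm --targets '[{"rot": [0,0,-0.075],"offset": [-0.4,-4.35,0],"gripper": -1},{"rot": [0,0,-0.075],"offset": [-0.1,-4.4,0],"gripper": -1},{"rot": [0,0,-0.09],"offset": [-1.45,-3.1,1.45],"gripper": -1},{"rot": [0,0,-0.09],"offset": [-1.15,-3.2,1.45],"gripper": -1},{"rot": [0,0,-0.09],"offset": [-0.85,-3.3,1.45],"gripper": -1},{"rot": [0,0,-0.09],"offset": [-0.55,-3.4,1.45],"gripper": -1},{"rot": [0,0,-0.09],"offset": [-0.25,-3.4,1.45],"gripper": -1},{"rot": [0,0,-0.09],"offset": [0.1,-3.4,1.45],"gripper": -1}]'

```text
time: 1.75
ee_pos: [0.4437, 0.0066, 0.1491]
tool_rot: [3.138, 0.147, 0.0]
ft_force: [0.6, -0.5, -0.2]
opening: 0.0005
```

```bash
python3 - <<'E'
from h import *
show(); rows(w([.105,.12,.12]),tool(),4)
E
```

```text
t 1.75 jig [ 40.9 138.3 149.1] roterr(tool) [-0.     0.     0.193] Fjig [-0.7 -0.4 -0.2] open 0.0005 q [-0.13  0.37  2.09 -0.    0.69 -0.23]
[0.0, -0.0, -0.048] [0.14, -1.66, 0.73]
[0.0, -0.0, -0.048] [0.22, -1.65, 0.73]
[0.0, -0.0, -0.048] [0.3, -1.64, 0.73]
[0.0, -0.0, -0.048] [0.38, -1.62, 0.73]
```

Request:
jog_arm --targets '[{"rot": [0,0,-0.048],"offset": [0.14,-1.65,0.75],"gripper": -1},{"rot": [0,0,-0.048],"offset": [0.2,-1.65,0.75],"gripper": -1},{"rot": [0,0,-0.048],"offset": [0.3,-1.65,0.75],"gripper": -1},{"rot": [0,0,-0.048],"offset": [0.4,-1.6,0.75],"gripper": -1},{"rot": [0,0,0],"offset": [0,0,2.4],"gripper": -1},{"rot": [0,0,0],"offset": [0,0,2.4],"gripper": -1},{"rot": [0,0,0],"offset": [0,0,2.4],"gripper": -1}]'

```text
time: 2.45
ee_pos: [0.4437, 0.0719, 0.0468]
tool_rot: [3.11, 0.442, 0.001]
ft_force: [1.2, -0.1, 0.5]
opening: 0.0003
```

```bash
python3 - <<'E'
from h import *
from station import robot
import cv2
show()
for n in ["wrist","top"]:
    c=robot.capture(n); cv2.imwrite(f"pics/{n}1.png",c["pixels"][:,:,::-1]); np.savez(f"pics/{n}1.npz",**c)
a=cv2.imread("pics/top1.png")[150:255,185:320]; cv2.imwrite("pics/top1z.png",cv2.resize(a,None,fx=5.5,fy=5.5,interpolation=cv2.INTER_CUBIC))
E
```

```text
t 2.45 jig [103.6 119.8  46.8] roterr(tool) [-0.     0.001  0.004] Fjig [-0.5 -1.1  0.5] open 0.0003 q [ 0.01  0.57  2.15 -0.    0.42 -0.27]
```

View pics/wrist1.png

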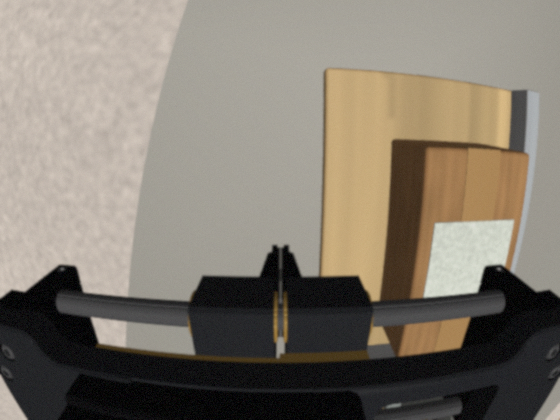

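View pics/top1z.png

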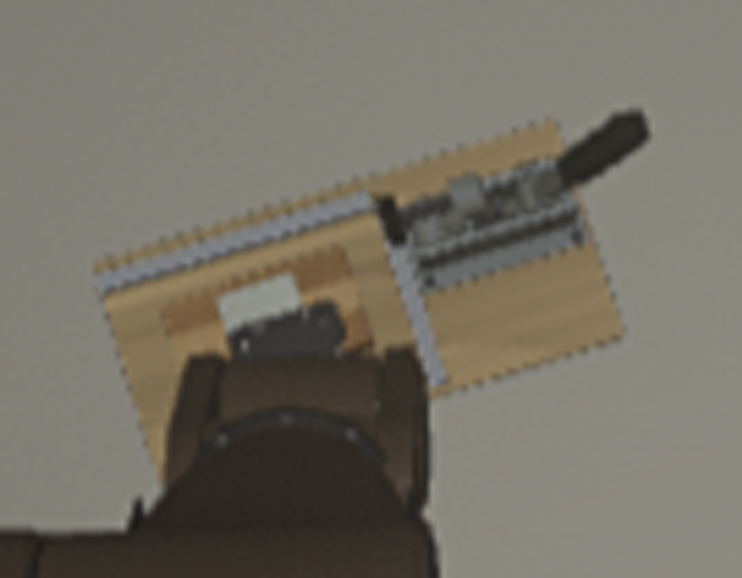

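Request:
jog_arm --targets '[{"rot": [0,0,0],"offset": [2,-1.1,0],"gripper": -1},{"rot": [0,0,0],"offset": [1.5,0,0],"gripper": -1},{"rot": [0,0,0],"offset": [0.5,0,0],"gripper": -1},{"rot": [0,0,0],"offset": [0.5,0,0],"gripper": -1},{"rot": [0,0,0],"offset": [0.5,0,0],"gripper": -1},{"rot": [0,0,0],"offset": [0.5,0,0],"gripper": -1}]'

```text
time: 3.15
ee_pos: [0.4934, 0.0975, 0.0479]
tool_rot: [3.11, 0.441, -0.0]
ft_force: [-0.1, -0.9, -0.1]
opening: 0.0003
```

Request:
jog_arm --targets '[{"rot": [0,0,0],"offset": [0.4,0,0],"gripper": -1},{"rot": [0,0,0],"offset": [0.4,0,0],"gripper": -1},{"rot": [0,0,0],"offset": [0.3,0,0],"gripper": -1},{"rot": [0,0,0],"offset": [0.3,0,0],"gripper": -1}]'

```text
time: 3.55
ee_pos: [0.5068, 0.1015, 0.0476]
tool_rot: [3.11, 0.441, -0.001]
ft_force: [-2.8, -0.8, 3.0]
opening: 0.0006
```

```bash
python3 - <<'E'
from h import *
show()
E
```

```text
t 3.55 jig [114.1  51.   47.6] roterr(tool) [ 0.    -0.001  0.005] Fjig [0.1 2.9 3. ] open 0.0006 q [ 0.07  0.62  1.99 -0.    0.53 -0.21]
```

Sliding (about 3 N). Now approach the fence in fine steps.

Request:
jog_arm --targets '[{"rot": [0,0,0],"offset": [0.2,0,0],"gripper": -1},{"rot": [0,0,0],"offset": [0.2,0,0],"gripper": -1}]'

```text
time: 3.75
ee_pos: [0.5107, 0.1026, 0.0476]
tool_rot: [3.11, 0.441, -0.0]
ft_force: [-3.7, -2.1, 4.8]
opening: 0.0006
```

Request:
jog_arm --targets '[{"rot": [0,0,0],"offset": [0.1,0,0],"gripper": -1}]'

```text
time: 3.85
ee_pos: [0.5118, 0.1029, 0.0476]
tool_rot: [3.11, 0.441, 0.0]
ft_force: [-3.1, -0.7, 3.7]
opening: -0.0
```

Request:
jog_arm --targets '[{"rot": [0,0,0],"offset": [0.1,0,0],"gripper": -1}]'

```text
time: 3.95
ee_pos: [0.5126, 0.1032, 0.0476]
tool_rot: [3.11, 0.442, -0.0]
ft_force: [-3.4, -0.8, 3.1]
opening: 0.0005
```

Request:
jog_arm --targets '[{"rot": [0,0,0],"offset": [0.1,0,0],"gripper": -1}]'

```text
time: 4.05
ee_pos: [0.5136, 0.1034, 0.0476]
tool_rot: [3.11, 0.441, -0.0]
ft_force: [-3.6, -0.6, 2.9]
opening: 0.0003
```

Request:
jog_arm --targets '[{"rot": [0,0,0],"offset": [0.1,0,0],"gripper": -1}]'

```text
time: 4.15
ee_pos: [0.5146, 0.1037, 0.0476]
tool_rot: [3.11, 0.441, 0.0]
ft_force: [-3.5, -0.2, 3.7]
opening: 0.0006
```

Request:
jog_arm --targets '[{"rot": [0,0,0],"offset": [0.1,0,0],"gripper": -1}]'

```text
time: 4.25
ee_pos: [0.5156, 0.104, 0.0476]
tool_rot: [3.11, 0.441, 0.0]
ft_force: [-3.4, -0.2, 3.8]
opening: 0.0003
```

Request:
jog_arm --targets '[{"rot": [0,0,0],"offset": [0.1,0,0],"gripper": -1}]'

```text
time: 4.35
ee_pos: [0.5163, 0.1042, 0.0476]
tool_rot: [3.11, 0.442, -0.001]
ft_force: [-6.9, -4.5, 6.3]
opening: 0.0005
```

Request:
jog_arm --targets '[{"rot": [0,0,0],"offset": [0.1,0,0],"gripper": -1}]'

```text
time: 4.45
ee_pos: [0.5163, 0.1042, 0.0476]
tool_rot: [3.11, 0.442, -0.005]
ft_force: [-10.8, -7.0, 10.9]
opening: 0.0006
```

Request:
jog_arm --targets '[{"rot": [0,0,0],"offset": [0.1,0,0],"gripper": -1}]'

```text
time: 4.55
ee_pos: [0.5163, 0.1042, 0.0475]
tool_rot: [3.11, 0.442, -0.008]
ft_force: [-16.1, -10.5, 15.4]
opening: 0.0006
```

Request:
jog_arm --targets '[{"rot": [0,0,0],"offset": [-0.3,0,0],"gripper": -1},{"rot": [0,0,0],"offset": [-0.5,0,0],"gripper": -1},{"rot": [0,0,0],"offset": [-2.6,0,0],"gripper": -1},{"rot": [0,0,0],"offset": [0,-3.5,0],"gripper": -1},{"rot": [0,0,0],"offset": [0,-3.5,0],"gripper": -1},{"rot": [0,0,0],"offset": [0,-3.0,0],"gripper": -1}]'

```text
time: 5.15
ee_pos: [0.4578, 0.1926, 0.0476]
tool_rot: [-3.11, -0.441, -0.002]
ft_force: [0.1, -0.4, -0.4]
opening: 0.0004
```

```bash
python3 - <<'E'
from h import *
from station import robot
import cv2
show()
for n in ["wrist","top"]:
    c=robot.capture(n); cv2.imwrite(f"pics/{n}2.png",c["pixels"][:,:,::-1]); np.savez(f"pics/{n}2.npz",**c)
a=cv2.imread("pics/top2.png")[150:255,185:320]; cv2.imwrite("pics/top2z.png",cv2.resize(a,None,fx=5.5,fy=5.5,interpolation=cv2.INTER_CUBIC))
E
```

```text
t 5.15 jig [215.3  72.2  47.6] roterr(tool) [-0.     0.001  0.005] Fjig [-0.4  0.  -0.4] open 0.0004 q [ 0.27  0.61  2.04 -0.    0.5  -0.02]
```

View pics/wrist2.png

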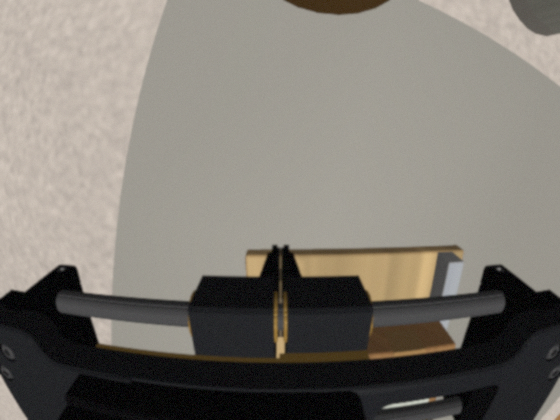

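View pics/top2z.png

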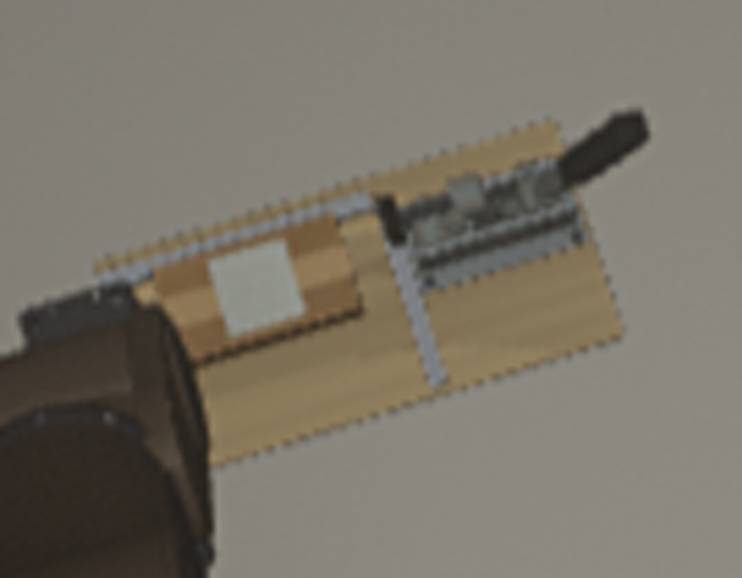

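Request:
jog_arm --targets '[{"rot": [0,0,0],"offset": [3.5,0,0],"gripper": -0.6},{"rot": [0,0,0],"offset": [3.5,0,0],"gripper": -0.6},{"rot": [0,0,0],"offset": [0,1.5,0],"gripper": -0.6},{"rot": [0,0,0],"offset": [0,0.8,0],"gripper": -0.6},{"rot": [0,0,0],"offset": [0,0.5,0],"gripper": -0.6},{"rot": [0,0,0],"offset": [0,0.5,0],"gripper": -0.6}]'

```text
time: 5.85
ee_pos: [0.5337, 0.1784, 0.0475]
tool_rot: [3.111, 0.44, -0.001]
ft_force: [-0.2, 1.1, -0.9]
opening: 0.0188
```

Request:
jog_arm --targets '[{"rot": [0,0,0],"offset": [0,0.4,0],"gripper": -0.6},{"rot": [0,0,0],"offset": [0,0.4,0],"gripper": -0.6},{"rot": [0,0,0],"offset": [0,0.4,0],"gripper": -0.6}]'

```text
time: 6.15
ee_pos: [0.5371, 0.1675, 0.0476]
tool_rot: [-3.11, -0.442, 0.002]
ft_force: [-2.7, 2.0, -0.2]
opening: 0.0191
```

```bash
python3 - <<'E'
from h import *
show()
E
```

```text
t 6.15 jig [168.9   3.2  47.6] roterr(tool) [ 0.    -0.001  0.004] Fjig [ 2.7  2.  -0.2] open 0.0191 q [ 0.18  0.66  1.87  0.    0.61 -0.1 ]
```

Request:
jog_arm --targets '[{"rot": [0,0,0],"offset": [0,0.25,0],"gripper": -0.6},{"rot": [0,0,0],"offset": [0,0.25,0],"gripper": -0.6}]'

```text
time: 6.35
ee_pos: [0.5389, 0.1627, 0.0476]
tool_rot: [3.11, 0.442, -0.0]
ft_force: [-3.3, 2.3, 0.9]
opening: 0.0189
```

Request:
jog_arm --targets '[{"rot": [0,0,0],"offset": [0,0.1,0],"gripper": -0.6},{"rot": [0,0,0],"offset": [0,0.1,0],"gripper": -0.6}]'

```text
time: 6.55
ee_pos: [0.5395, 0.1609, 0.0476]
tool_rot: [3.11, 0.442, -0.0]
ft_force: [-2.3, 2.7, 0.5]
opening: 0.0192
```

Request:
jog_arm --targets '[{"rot": [0,0,0],"offset": [0,0.1,0],"gripper": -0.6}]'

```text
time: 6.65
ee_pos: [0.5397, 0.1601, 0.0476]
tool_rot: [-3.11, -0.442, 0.0]
ft_force: [-6.0, 12.9, 2.0]
opening: 0.0188
```

Request:
jog_arm --targets '[{"rot": [0,0,0],"offset": [0,0.1,0],"gripper": -0.6}]'

```text
time: 6.75
ee_pos: [0.5398, 0.16, 0.0477]
tool_rot: [-3.109, -0.441, 0.0]
ft_force: [-7.1, 19.0, 3.0]
opening: 0.019
```

```bash
python3 - <<'E'
from h import *
show()
E
```

```text
t 6.75 jig [160.9   2.8  47.7] roterr(tool) [ 0.001 -0.     0.005] Fjig [20.3  1.5  3. ] open 0.019 q [ 0.17  0.66  1.87  0.    0.61 -0.11]
```

Request:
jog_arm --targets '[{"rot": [0,0,0],"offset": [0,-0.3,0],"gripper": -0.6},{"rot": [0,0,0],"offset": [0,-0.7,0],"gripper": -0.6},{"rot": [0,0,0],"offset": [0,-3,0],"gripper": -1},{"rot": [0,0,0],"offset": [-3.5,0,0],"gripper": -1},{"rot": [0,0,0],"offset": [-3.5,0,0],"gripper": -1},{"rot": [0,0,0],"offset": [0,3.5,0],"gripper": -1},{"rot": [0,0,0],"offset": [0,3.5,0],"gripper": -1},{"rot": [0,0,0],"offset": [0,3,0],"gripper": -1}]'

```text
time: 7.55
ee_pos: [0.4904, 0.0808, 0.0479]
tool_rot: [3.11, 0.442, 0.002]
ft_force: [0.8, -0.1, 0.5]
opening: 0.0003
```

Request:
jog_arm --targets '[{"rot": [0,0,0],"offset": [2,0,0],"gripper": -1},{"rot": [0,0,0],"offset": [0.7,0,0],"gripper": -1}]'

```text
time: 7.75
ee_pos: [0.5174, 0.0889, 0.0479]
tool_rot: [3.11, 0.439, 0.004]
ft_force: [0.3, 0.2, 0.5]
opening: 0.0003
```

```bash
python3 - <<'E'
from h import *
show()
E
```

```text
t 7.75 jig [99.1 44.3 47.9] roterr(tool) [-0.001  0.002  0.006] Fjig [ 0.1 -0.3  0.5] open 0.0003 q [ 0.04  0.63  1.97 -0.    0.54 -0.24]
```

Request:
jog_arm --targets '[{"rot": [0,0,0],"offset": [0.2,0,0],"gripper": -1},{"rot": [0,0,0],"offset": [0.1,0,0],"gripper": -1}]'

```text
time: 7.95
ee_pos: [0.518, 0.0908, 0.0475]
tool_rot: [3.11, 0.443, -0.001]
ft_force: [-0.6, 0.6, 0.4]
opening: -0.0002
```

Request:
jog_arm --targets '[{"rot": [0,0,0],"offset": [0.1,0,0],"gripper": -1}]'

```text
time: 8.05
ee_pos: [0.5188, 0.091, 0.0475]
tool_rot: [3.11, 0.443, -0.001]
ft_force: [-0.7, 0.6, 0.3]
opening: 0.0005
```

```bash
python3 - <<'E'
from h import *
show()
E
```

```text
t 8.05 jig [100.7  42.4  47.5] roterr(tool) [ 0.    -0.001  0.004] Fjig [0.7 0.5 0.3] open 0.0005 q [ 0.05  0.63  1.96 -0.    0.55 -0.23]
```

Request:
jog_arm --targets '[{"rot": [0,0,0],"offset": [0.1,0,0],"gripper": -1},{"rot": [0,0,0],"offset": [0.05,0,0],"gripper": -1}]'

```text
time: 8.25
ee_pos: [0.52, 0.0911, 0.0476]
tool_rot: [-3.11, -0.442, 0.003]
ft_force: [-5.8, 0.0, 2.6]
opening: 0.0003
```

Request:
jog_arm --targets '[{"rot": [0,0,0],"offset": [0.1,0,0],"gripper": -1}]'

```text
time: 8.35
ee_pos: [0.5201, 0.0912, 0.0475]
tool_rot: [-3.11, -0.442, 0.006]
ft_force: [-11.1, -3.5, 7.8]
opening: 0.0004
```

```bash
python3 - <<'E'
from h import *
show()
E
```

```text
t 8.35 jig [100.5  41.1  47.5] roterr(tool) [ 0.001 -0.004  0.004] Fjig [-0.2 11.7  7.8] open 0.0004 q [ 0.05  0.63  1.96 -0.    0.55 -0.23]
```

Request:
jog_arm --targets '[{"rot": [0,0,0],"offset": [-0.3,0,0],"gripper": -1},{"rot": [0,0,0],"offset": [-0.7,0,0],"gripper": -1},{"rot": [0,0,0],"offset": [-4,0,0],"gripper": -1},{"rot": [0,0,0],"offset": [-3,0,-3],"gripper": -1},{"rot": [0,0,0],"offset": [0,0,-4.5],"gripper": -0.2},{"rot": [0,0,0],"offset": [0,0,-4.5],"gripper": 0.4},{"rot": [0,0,0],"offset": [0,0,-4.5],"gripper": 1},{"rot": [0,0,0],"offset": [0,0,-4.5],"gripper": 1}]'

```text
time: 9.15
ee_pos: [0.4442, 0.0688, 0.2597]
tool_rot: [3.11, 0.441, 0.001]
ft_force: [1.2, 0.1, -1.4]
opening: 0.0269
```

```bash
python3 - <<'E'
from h import *
from station import robot
import cv2
show()
for n in ["scene","top"]:
    c=robot.capture(n); cv2.imwrite(f"pics/{n}3.png",c["pixels"][:,:,::-1])
a=cv2.imread("pics/top3.png")[150:255,185:320]; b=cv2.imread("pics/scene3.png")[175:280,225:360]
cv2.imwrite("pics/z3.png",cv2.resize(np.hstack([a,b]),None,fx=2.9,fy=2.9,interpolation=cv2.INTER_CUBIC))
cv2.imwrite("pics/z3t.png",cv2.resize(a,None,fx=5.5,fy=5.5,interpolation=cv2.INTER_CUBIC))
cv2.imwrite("pics/z3s.png",cv2.resize(b,None,fx=5.5,fy=5.5,interpolation=cv2.INTER_CUBIC))
E
```

```text
t 9.15 jig [100.5 120.2 259.7] roterr(tool) [-0.     0.001  0.005] Fjig [-0.2 -1.2 -1.4] open 0.0269 q [ 0.01  0.21  1.94 -0.    0.99 -0.28]
```

View pics/z3t.png

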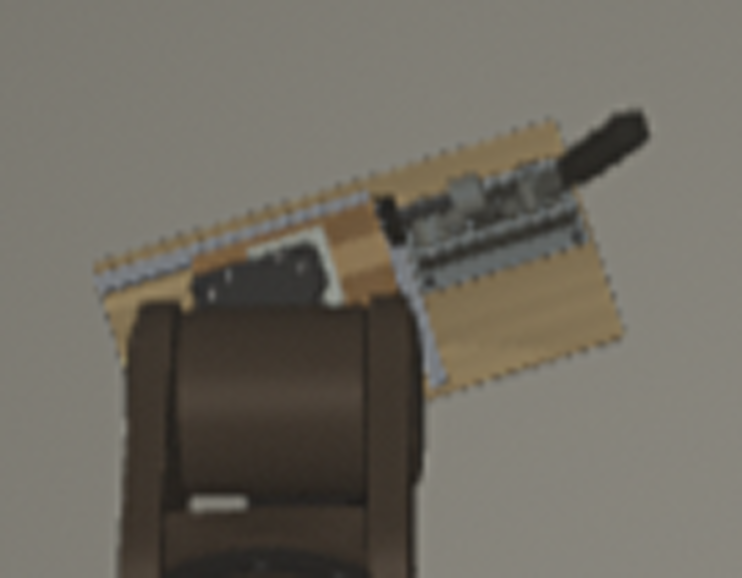

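View pics/z3s.png

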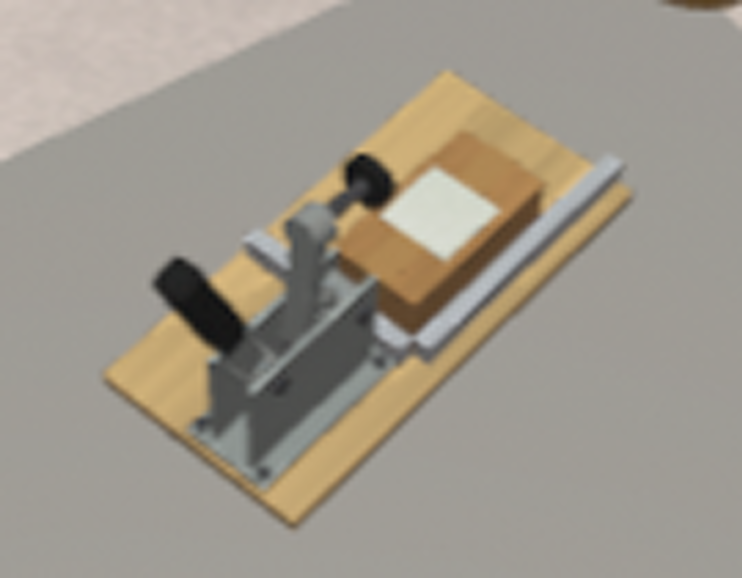

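```bash
cat >> h.py <<'E'
def grip(th,L=.115):
    b=1.19-th; return np.array([-.07-L*np.cos(b),0,.08+L*np.sin(b)])
def tcp(th,a,back=0.003,L=.115):
    return grip(th,L)+back*np.array([np.sin(a),0,np.cos(a)])
E
python3 - <<'E'
from h import *
for c,o in (('top',(185,150)),('scene',(225,175))):
    X=[w(grip(0,l)) for l in (.055,.115,.15)]; print(c,(proj(c,X)-np.array(o)+.5)*5.5)
print(jg(w(tcp(0,.7,.09))))
p,R=rows(w([-.053,.06,.30]),tool(.4),5); print()
rows(w(tcp(0,.7,.085)),tool(.7),3,p,R)
E
```

```text
top [[571.9169113  169.36601505]
 [610.82143846 141.70676447]
 [634.77176943 124.67922927]]
scene [[229.02236378 335.66988595]
 [196.63057266 300.06195311]
 [176.36623486 277.78559375]]
[-5.47612935e-02  2.15740975e-17  2.55598228e-01]
[-0.079, -0.002, -0.001] [1.18, 3.06, -0.73]
[-0.079, -0.002, -0.001] [1.18, 3.11, -0.48]
[-0.079, -0.002, -0.001] [1.17, 3.14, -0.24]
[-0.079, -0.002, -0.001] [1.17, 3.15, 0.01]
[-0.079, -0.002, -0.001] [1.17, 3.14, 0.26]

[-0.1, -0.0, -0.0] [2.0, -0.47, 1.55]
[-0.1, 0.0, -0.0] [2.0, -0.62, 1.49]
[-0.1, -0.0, 0.0] [2.0, -0.77, 1.42]
```

Request:
jog_arm --targets '[{"rot": [-0.08,0,0],"offset": [1.2,3.05,-0.75],"gripper": 1},{"rot": [-0.08,0,0],"offset": [1.2,3.1,-0.5],"gripper": 1},{"rot": [-0.08,0,0],"offset": [1.2,3.15,-0.25],"gripper": 1},{"rot": [-0.08,0,0],"offset": [1.2,3.15,0],"gripper": 1},{"rot": [-0.08,0,0],"offset": [1.2,3.15,0.25],"gripper": 1}]'

```text
time: 9.75
ee_pos: [0.5456, -0.0623, 0.2947]
tool_rot: [2.714, 0.386, 0.078]
ft_force: [0.6, -1.0, 0.5]
opening: 0.075
```

```bash
python3 - <<'E'
from h import *
show()
rows(w(tcp(0,.7,.085)),tool(.7),4)
E
```

```text
t 9.75 jig [-54.   60.  294.7] roterr(tool) [-0.403 -0.001  0.004] Fjig [-1.1 -0.3  0.5] open 0.075 q [-0.07  0.3   1.76 -0.46  0.98 -0.11]
[-0.074, 0.001, -0.001] [1.5, -0.33, 1.02]
[-0.074, 0.001, -0.001] [1.5, -0.41, 1.0]
[-0.074, 0.001, -0.001] [1.5, -0.48, 0.97]
[-0.074, 0.001, -0.001] [1.5, -0.55, 0.93]
```

Request:
jog_arm --targets '[{"rot": [-0.075,0,0],"offset": [1.5,-0.35,1.0],"gripper": 1},{"rot": [-0.075,0,0],"offset": [1.5,-0.4,1.0],"gripper": 1},{"rot": [-0.075,0,0],"offset": [1.5,-0.5,0.95],"gripper": 1},{"rot": [-0.075,0,0],"offset": [1.5,-0.55,0.95],"gripper": 1}]'

```text
time: 10.15
ee_pos: [0.604, -0.0477, 0.2509]
tool_rot: [2.419, 0.345, 0.126]
ft_force: [0.4, -0.6, 0.4]
opening: 0.095
```

```bash
python3 - <<'E'
from h import *
from station import robot
import cv2
show()
rows(w(tcp(0,.7)),tool(.7),4)
c=robot.capture("wrist"); cv2.imwrite(f"pics/wrist4.png",c["pixels"][:,:,::-1])
# project grip points in the fisheye
for l in (.055,.115,.15):
    X=c["R"]@w(grip(0,l))+c["t"]; r=np.hypot(X[0],X[1]); th=np.arctan2(r,X[2]); f=c["mtx"][0,0]
    print(l,c["mtx"][:2,2]+f*th*X[:2]/r)
E
```

```text
t 10.15 jig [-5.640e+01 -1.000e-01  2.509e+02] roterr(tool) [-0.702 -0.001  0.003] Fjig [-0.7 -0.2  0.4] open 0.095 q [ 0.07  0.46  1.75 -0.87  0.97  0.32]
[0.001, 0.001, -0.001] [0.0, 0.04, 2.06]
[0.001, 0.001, -0.001] [0.0, 0.04, 2.06]
[0.001, 0.001, -0.001] [-0.0, 0.04, 2.06]
[0.001, 0.001, -0.001] [-0.0, 0.04, 2.06]
0.055 [279.87088124 154.67225446]
0.115 [279.96527405 228.65161364]
0.15 [280.02682829 274.84969755]
```

View pics/wrist4.png

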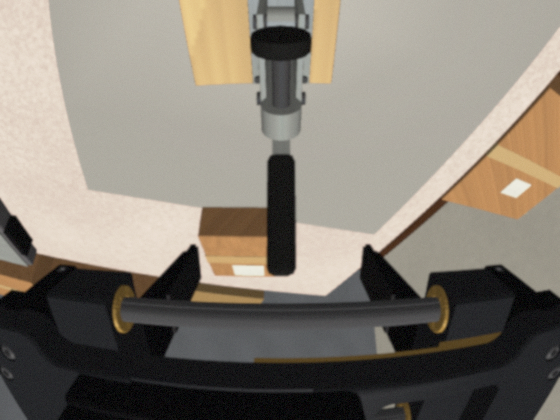

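Request:
jog_arm --targets '[{"rot": [0,0,0],"offset": [0,0.05,2.6],"gripper": 1},{"rot": [0,0,0],"offset": [0,0.05,2.6],"gripper": 1},{"rot": [0,0,0],"offset": [0,0.05,2.0],"gripper": 0.5},{"rot": [0,0,0],"offset": [0,0,1.0],"gripper": 0},{"rot": [0,0,0],"offset": [0,0,0],"gripper": -0.3},{"rot": [0,0,0],"offset": [0,0,0],"gripper": -1},{"rot": [0,0,0],"offset": [0,0,0],"gripper": -1},{"rot": [0,0,0],"offset": [0,0,0],"gripper": -1}]'

```text
time: 11.0
ee_pos: [0.6189, -0.0993, 0.1912]
tool_rot: [2.421, 0.344, 0.127]
ft_force: [-0.2, -0.2, 0.0]
opening: 0.0525
```

Request:
jog_arm --targets '[{"rot": [0,0,0],"offset": [0,0,0],"gripper": -1},{"rot": [0,0,0],"offset": [0,0,0],"gripper": -1}]'

```text
time: 11.2
ee_pos: [0.6188, -0.0995, 0.1907]
tool_rot: [2.421, 0.344, 0.126]
ft_force: [-0.8, -0.6, -0.4]
opening: 0.0364
```

```bash
python3 - <<'E'
from h import *
s=show()
t=jg(s['ee_pos']); print(tcp(0,.7)*1000)
# follow arc: th 0..0.75 , start from nominal
p0=s['ee_pos'];R0=Ro.from_rotvec(s['tool_rot']).as_matrix()
N=16
pp,Rp=w(tcp(0,.7)),tool(.7)
for i in range(1,N+1):
    th=1.2*i/N; a=.7-th
    p,R=w(tcp(th,a)),tool(a)
    print(round(th,3),np.round(Ro.from_matrix(Rp.T@R).as_rotvec(),3).tolist(),np.round(Rp.T@(p-pp)*100,3).tolist()); pp,Rp=p,R
E
```

```text
t 11.2 jig [-110.4    0.3  190.7] roterr(tool) [-0.7   -0.001  0.004] Fjig [-0.3  0.9 -0.4] open 0.0364 q [-0.02  0.55  1.79 -0.97  0.84  0.39]
[-110.80823225    0.          189.0569578 ]
0.075 [0.075, 0.0, -0.0] [0.0, 0.399, 0.776]
0.15 [0.075, -0.0, 0.0] [-0.0, 0.399, 0.776]
0.225 [0.075, 0.0, -0.0] [0.0, 0.399, 0.776]
0.3 [0.075, 0.0, 0.0] [-0.0, 0.399, 0.776]
0.375 [0.075, -0.0, -0.0] [-0.0, 0.399, 0.776]
0.45 [0.075, 0.0, 0.0] [-0.0, 0.399, 0.776]
0.525 [0.075, 0.0, 0.0] [0.0, 0.399, 0.776]
0.6 [0.075, -0.0, 0.0] [0.0, 0.399, 0.776]
0.675 [0.075, -0.0, -0.0] [0.0, 0.399, 0.776]
0.75 [0.075, -0.0, 0.0] [-0.0, 0.399, 0.776]
0.825 [0.075, 0.0, -0.0] [-0.0, 0.399, 0.776]
0.9 [0.075, -0.0, -0.0] [0.0, 0.399, 0.776]
0.975 [0.075, -0.0, -0.0] [-0.0, 0.399, 0.776]
1.05 [0.075, 0.0, -0.0] [-0.0, 0.399, 0.776]
1.125 [0.075, -0.0, 0.0] [-0.0, 0.399, 0.776]
1.2 [0.075, -0.0, 0.0] [-0.0, 0.399, 0.776]
```

Request:
jog_arm --targets '[{"rot": [0,0,0],"offset": [0,0,0],"gripper": -1},{"rot": [0,0,0],"offset": [0,0,0.1],"gripper": -1},{"rot": [0,0,0],"offset": [0,0,0],"gripper": -1},{"rot": [0,0,0],"offset": [0,0,0],"gripper": -1}]'

```text
time: 11.6
ee_pos: [0.6198, -0.1001, 0.19]
tool_rot: [2.421, 0.345, 0.128]
ft_force: [5.2, 1.6, 1.9]
opening: 0.022
```

```bash
python3 - <<'E'
from h import *
show()
E
```

```text
t 11.6 jig [-111.2   -0.4  190. ] roterr(tool) [-0.7    0.     0.004] Fjig [ 0.1 -5.4  1.9] open 0.022 q [-0.02  0.55  1.79 -0.97  0.84  0.39]
```

Gripped at 22 mm as expected. Swing down along the arc, first half.

Request:
jog_arm --targets '[{"rot": [0.075,0,0],"offset": [0,0.4,0.78],"gripper": -1},{"rot": [0.075,0,0],"offset": [0,0.4,0.78],"gripper": -1},{"rot": [0.075,0,0],"offset": [0,0.4,0.78],"gripper": -1},{"rot": [0.075,0,0],"offset": [0,0.4,0.78],"gripper": -1}]'

```text
time: 12.0
ee_pos: [0.6284, -0.1296, 0.1731]
tool_rot: [2.72, 0.387, 0.082]
ft_force: [3.1, 3.7, 0.9]
opening: 0.0217
```

```bash
cat >> h.py <<'E'
def arc():
    s=show(); R=Ro.from_rotvec(s['tool_rot']).as_matrix(); g=jg(s['ee_pos']+.003*R[:,2]); d=g-np.array([-.07,0,.08])
    th=1.19-np.arctan2(d[2],-d[0]); a=-Ro.from_matrix(tool().T@R).as_rotvec()[0]
    print('theta',th,'radius',np.hypot(d[0],d[2]),'a',a,'a+th',a+th)
E
python3 -c "
from h import *
arc()"
```

```text
t 12.0 jig [-141.9   -0.4  173.1] roterr(tool) [-0.398  0.002  0.004] Fjig [ 2.7 -4.   0.9] open 0.0217 q [-0.17  0.55  1.7  -0.52  0.77 -0.1 ]
theta 0.2989896832778578 radius 0.11621090630991356 a 0.3976624486893505 a+th 0.6966521319672083
```

Request:
jog_arm --targets '[{"rot": [0.075,0,0],"offset": [0,0.4,0.78],"gripper": -1},{"rot": [0.075,0,0],"offset": [0,0.4,0.78],"gripper": -1},{"rot": [0.075,0,0],"offset": [0,0.4,0.78],"gripper": -1},{"rot": [0.075,0,0],"offset": [0,0.4,0.78],"gripper": -1},{"rot": [0.075,0,0],"offset": [0,0.4,0.78],"gripper": -1},{"rot": [0.075,0,0],"offset": [0,0.4,0.78],"gripper": -1}]'

```text
time: 12.6
ee_pos: [0.6378, -0.1616, 0.1328]
tool_rot: [-3.059, -0.435, 0.007]
ft_force: [6.0, 2.0, 4.2]
opening: 0.0217
```

```bash
python3 -c "
from h import *
arc()"
```

```text
t 12.6 jig [-175.2   -0.3  132.8] roterr(tool) [0.052 0.003 0.004] Fjig [ 0.2 -6.4  4.2] open 0.0217 q [-0.36  0.65  1.56  0.05  0.96 -0.68]
theta 0.7471703211146759 radius 0.11630382413413415 a -0.051985179704927366 a+th 0.6951851414097485
```

Request:
jog_arm --targets '[{"rot": [0.075,0,0],"offset": [0,0.4,0.78],"gripper": -1},{"rot": [0.075,0,0],"offset": [0,0.4,0.78],"gripper": -1},{"rot": [0.075,0,0],"offset": [0,0.4,0.78],"gripper": -1}]'

```text
time: 12.9
ee_pos: [0.6404, -0.1705, 0.1085]
tool_rot: [-2.839, -0.403, 0.051]
ft_force: [5.7, 1.1, 4.6]
opening: 0.0222
```

```bash
python3 -c "
from h import *
arc()"
```

```text
t 12.9 jig [-184.5   -0.3  108.5] roterr(tool) [0.276 0.004 0.004] Fjig [-0.6 -5.8  4.6] open 0.0222 q [-0.44  0.74  1.48  0.23  1.12 -0.84]
theta 0.9687502203524405 radius 0.11656164298341243 a -0.2763118526080326 a+th 0.6924383677444079
```

Request:
jog_arm --targets '[{"rot": [0.075,0,0],"offset": [0,0.4,0.78],"gripper": -1},{"rot": [0.075,0,0],"offset": [0,0.4,0.78],"gripper": -1},{"rot": [0.07,0,0],"offset": [0,0.37,0.73],"gripper": -1}]'

```text
time: 13.2
ee_pos: [0.6414, -0.1738, 0.0826]
tool_rot: [-2.622, -0.372, 0.089]
ft_force: [6.6, -5.8, 32.9]
opening: 0.022
```

```bash
python3 -c "
from h import *
arc()"
```

```text
t 13.2 jig [-188.    -0.4   82.6] roterr(tool) [0.496 0.005 0.005] Fjig [-7.4 -4.7 32.9] open 0.022 q [-0.49  0.83  1.41  0.37  1.28 -0.95]
theta 1.190550161823704 radius 0.11657992050294798 a -0.49624748822331716 a+th 0.6943026736003868
```

Request:
jog_arm --targets '[{"rot": [0,0,0],"offset": [0,0,-0.1],"gripper": -1},{"rot": [0,0,0],"offset": [0,0,0],"gripper": -1},{"rot": [0,0,0],"offset": [0,0,0],"gripper": -1},{"rot": [0,0,0],"offset": [0,0,0],"gripper": -1},{"rot": [0,0,0],"offset": [0,0,0],"gripper": -1},{"rot": [0,0,0],"offset": [0,0,0],"gripper": -1},{"rot": [0,0,0],"offset": [0,0,0],"gripper": -1},{"rot": [0,0,0],"offset": [0,0,0],"gripper": -1}]'

```text
time: 14.0
ee_pos: [0.6414, -0.1741, 0.0825]
tool_rot: [-2.626, -0.372, 0.09]
ft_force: [10.3, -1.6, -6.3]
opening: 0.022
```

```bash
python3 - <<'E'
from h import *
from station import robot
import cv2
arc()
for n in ["scene","top"]:
    c=robot.capture(n); cv2.imwrite(f"pics/{n}5.png",c["pixels"][:,:,::-1])
a=cv2.imread("pics/top5.png")[150:255,185:320]; b=cv2.imread("pics/scene5.png")[175:280,225:360]
cv2.imwrite("pics/z5.png",cv2.resize(np.vstack([a,b]),None,fx=2.8,fy=2.8,interpolation=cv2.INTER_CUBIC))
E
```

```text
t 14.0 jig [-188.3   -0.3   82.5] roterr(tool) [0.493 0.004 0.005] Fjig [-4.4 -9.4 -6.3] open 0.022 q [-0.49  0.83  1.41  0.36  1.28 -0.95]
theta 1.1910606523340665 radius 0.11689122424360664 a -0.4928198793958983 a+th 0.6982407729381683
```

View pics/z5.png

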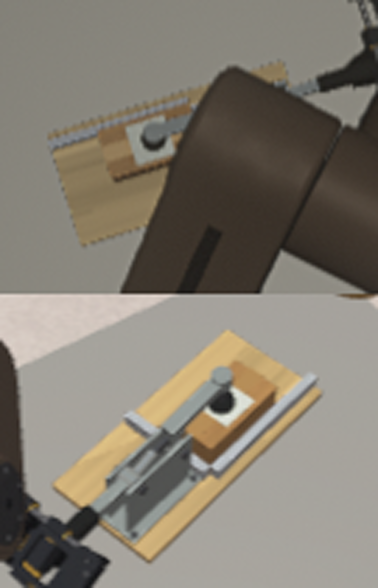

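Request:
jog_arm --targets '[{"rot": [0,0,0],"offset": [0,0,0.05],"gripper": -1},{"rot": [0,0,0],"offset": [0,0,0],"gripper": -1},{"rot": [0,0,0],"offset": [0,0,0],"gripper": -1},{"rot": [0,0,0],"offset": [0,0,0],"gripper": -1},{"rot": [0,0,0],"offset": [0,0,0],"gripper": -1},{"rot": [0,0,0],"offset": [0,0,0],"gripper": -1},{"rot": [0,0,0],"offset": [0,0,0],"gripper": -1},{"rot": [0,0,0],"offset": [0,0,0],"gripper": -1}]'

```text
time: 14.9
ee_pos: [0.6415, -0.1741, 0.0824]
tool_rot: [-2.626, -0.372, 0.09]
ft_force: [10.7, -3.2, -2.9]
opening: 0.022
```

Request:
jog_arm --targets '[{"rot": [0,0,0],"offset": [0,0,0],"gripper": -1},{"rot": [0,0,0],"offset": [0,0,0],"gripper": -1},{"rot": [0,0,0],"offset": [0,0,0],"gripper": -1},{"rot": [0,0,0],"offset": [0,0,0],"gripper": -1},{"rot": [0,0,0],"offset": [0,0,0],"gripper": -1},{"rot": [0,0,0],"offset": [0,0,0],"gripper": -1},{"rot": [0,0,0],"offset": [0,0,0],"gripper": -1},{"rot": [0,0,0],"offset": [0,0,0],"gripper": -1}]'

```text
time: 15.7
ee_pos: [0.6415, -0.1741, 0.0824]
tool_rot: [-2.626, -0.372, 0.09]
ft_force: [10.8, -3.8, -2.9]
opening: 0.0218
```

Request:
jog_arm --targets '[{"rot": [0,0,0],"offset": [0,0,0],"gripper": -1},{"rot": [0,0,0],"offset": [0,0,0],"gripper": -1},{"rot": [0,0,0],"offset": [0,0,0],"gripper": -1},{"rot": [0,0,0],"offset": [0,0,0],"gripper": -1},{"rot": [0,0,0],"offset": [0,0,0],"gripper": -1},{"rot": [0,0,0],"offset": [0,0,0],"gripper": -1},{"rot": [0,0,0],"offset": [0,0,0],"gripper": -1},{"rot": [0,0,0],"offset": [0,0,0],"gripper": -1}]'

```text
time: 16.5
ee_pos: [0.6415, -0.1741, 0.0824]
tool_rot: [-2.626, -0.372, 0.09]
ft_force: [10.3, -3.0, -2.7]
opening: 0.0215
```

```bash
python3 - <<'E'
from h import *
arc()
pp,Rp=w(tcp(1.19,-.49)),tool(-.49)
for i in range(1,3):
    th=1.19-.07*i; a=.7-th
    p,R=w(tcp(th,a)),tool(a)
    print(round(th,3),np.round(Ro.from_matrix(Rp.T@R).as_rotvec(),3).tolist(),np.round(Rp.T@(p-pp)*100,3).tolist()); pp,Rp=p,R
E
```

```text
t 16.5 jig [-188.3   -0.3   82.4] roterr(tool) [0.493 0.004 0.005] Fjig [-5.8 -9.1 -2.7] open 0.0215 q [-0.49  0.83  1.41  0.36  1.28 -0.95]
theta 1.1918772676338394 radius 0.11687481568709145 a -0.4925261582414052 a+th 0.6993511093924342
1.12 [-0.07, 0.0, -0.0] [-0.0, -0.424, -0.696]
1.05 [-0.07, 0.0, -0.0] [0.0, -0.424, -0.696]
```

Request:
jog_arm --targets '[{"rot": [-0.07,0,0],"offset": [0,-0.42,-0.7],"gripper": -1},{"rot": [-0.07,0,0],"offset": [0,-0.42,-0.7],"gripper": -1},{"rot": [-0.07,0,0],"offset": [0,-0.42,-0.7],"gripper": -1},{"rot": [-0.07,0,0],"offset": [0,-0.42,-0.7],"gripper": -1}]'

```text
time: 16.9
ee_pos: [0.64, -0.169, 0.1151]
tool_rot: [-2.903, -0.412, 0.039]
ft_force: [8.4, 1.6, -1.7]
opening: 0.0218
```

```bash
python3 -c "
from h import *
arc()"
```

```text
t 16.9 jig [-183.    -0.3  115.1] roterr(tool) [0.21  0.003 0.005] Fjig [-0.8 -8.5 -1.7] open 0.0218 q [-0.42  0.71  1.5   0.19  1.07 -0.8 ]
theta 0.9108640916350206 radius 0.11685718973425212 a -0.21049921622616782 a+th 0.7003648754088527
```

Request:
jog_arm --targets '[{"rot": [-0.07,0,0],"offset": [0,-0.42,-0.7],"gripper": -1},{"rot": [-0.07,0,0],"offset": [0,-0.42,-0.7],"gripper": -1},{"rot": [-0.07,0,0],"offset": [0,-0.42,-0.7],"gripper": -1},{"rot": [-0.07,0,0],"offset": [0,-0.42,-0.7],"gripper": -1},{"rot": [-0.07,0,0],"offset": [0,-0.42,-0.7],"gripper": -1},{"rot": [-0.07,0,0],"offset": [0,-0.42,-0.7],"gripper": -1},{"rot": [-0.07,0,0],"offset": [0,-0.42,-0.7],"gripper": -1}]'

```text
time: 17.6
ee_pos: [0.6316, -0.1406, 0.1635]
tool_rot: [2.837, 0.403, 0.06]
ft_force: [6.7, 0.1, -5.4]
opening: 0.0216
```

```bash
python3 -c "
from h import *
arc()"
```

```text
t 17.6 jig [-153.4   -0.3  163.5] roterr(tool) [-0.278  0.002  0.004] Fjig [-1.8 -6.5 -5.4] open 0.0216 q [-0.23  0.57  1.67 -0.34  0.79 -0.29]
theta 0.4262206157339766 radius 0.11662460033418369 a 0.2781830590754487 a+th 0.7044036748094253
```

Request:
jog_arm --targets '[{"rot": [-0.07,0,0],"offset": [0,-0.42,-0.7],"gripper": -1},{"rot": [-0.07,0,0],"offset": [0,-0.42,-0.7],"gripper": -1},{"rot": [-0.07,0,0],"offset": [0,-0.42,-0.7],"gripper": -1},{"rot": [-0.07,0,0],"offset": [0,-0.42,-0.7],"gripper": -1},{"rot": [-0.07,0,0],"offset": [0,-0.42,-0.7],"gripper": -1},{"rot": [-0.07,0,0],"offset": [0,-0.42,-0.7],"gripper": -1}]'

```text
time: 18.2
ee_pos: [0.6201, -0.1012, 0.19]
tool_rot: [2.424, 0.345, 0.128]
ft_force: [3.6, -0.6, -8.8]
opening: 0.0217
```

```bash
python3 -c "
from h import *
arc()"
```

```text
t 18.2 jig [-112.4   -0.4  190. ] roterr(tool) [-0.697  0.001  0.004] Fjig [-1.6 -3.3 -8.8] open 0.0217 q [-0.02  0.55  1.79 -0.97  0.83  0.38]
theta 0.00932898346821509 radius 0.11646436213611534 a 0.6973727571791314 a+th 0.7067017406473465
```

Request:
jog_arm --targets '[{"rot": [0,0,0],"offset": [0,0,0],"gripper": 0.5},{"rot": [0,0,0],"offset": [0,0,0],"gripper": 0.5},{"rot": [0,0,0],"offset": [0,0,0],"gripper": 0.5},{"rot": [0,0,0],"offset": [0,0,0],"gripper": 0.5},{"rot": [0,0,0],"offset": [0,0,-1],"gripper": 0.5},{"rot": [0,0,0],"offset": [0,0,-3],"gripper": 0.5},{"rot": [0,0,0],"offset": [0,0,-4],"gripper": 0.5},{"rot": [0,0,0],"offset": [0,0,-4],"gripper": 0.5}]'

```text
time: 19.0
ee_pos: [0.5973, -0.0273, 0.2836]
tool_rot: [2.427, 0.344, 0.124]
ft_force: [-0.6, 0.5, -0.2]
opening: 0.071
```

Request:
jog_arm --targets '[{"rot": [0.08,0,0],"offset": [-4,0,-2],"gripper": 0.5},{"rot": [0.08,0,0],"offset": [-4,0,-2],"gripper": 0.5},{"rot": [0.08,0,0],"offset": [-4,0,0],"gripper": 0.5},{"rot": [0.08,0,0],"offset": [-4,0,0],"gripper": 0.5}]'

```text
time: 19.4
ee_pos: [0.436, -0.0486, 0.3151]
tool_rot: [2.745, 0.391, 0.077]
ft_force: [0.1, -1.5, -0.2]
opening: 0.0712
```

```bash
python3 - <<'E'
from h import *
from station import robot
import cv2
show()
for n in ["scene","top"]:
    c=robot.capture(n); cv2.imwrite(f"pics/{n}6.png",c["pixels"][:,:,::-1])
a=cv2.imread("pics/top6.png")[150:255,185:320]; b=cv2.imread("pics/scene6.png")[175:280,225:360]
cv2.imwrite("pics/z6t.png",cv2.resize(a,None,fx=5.5,fy=5.5,interpolation=cv2.INTER_CUBIC))
cv2.imwrite("pics/z6s.png",cv2.resize(b,None,fx=5.5,fy=5.5,interpolation=cv2.INTER_CUBIC))
for c,o in (('top',(185,150)),('scene',(225,175))):
    X=[w(q) for q in ((.03,-.032,.062),(.15,-.032,.062),(.15,.032,.062),(.03,.032,.062))]+[w(grip(0,.15))]; print(c,((proj(c,X)-np.array(o)+.5)*5.5).round(0).tolist())
E
```

```text
t 19.4 jig [ -9.8 161.3 315.1] roterr(tool) [-0.372  0.002  0.003] Fjig [-1.5  0.4 -0.2] open 0.0712 q [-0.07  0.11  1.95 -0.42  0.99 -0.13]
top [[372.0, 198.0], [190.0, 255.0], [219.0, 351.0], [402.0, 293.0], [635.0, 125.0]]
scene [[417.0, 306.0], [547.0, 182.0], [464.0, 127.0], [332.0, 245.0], [176.0, 278.0]]
```

View pics/z6t.png

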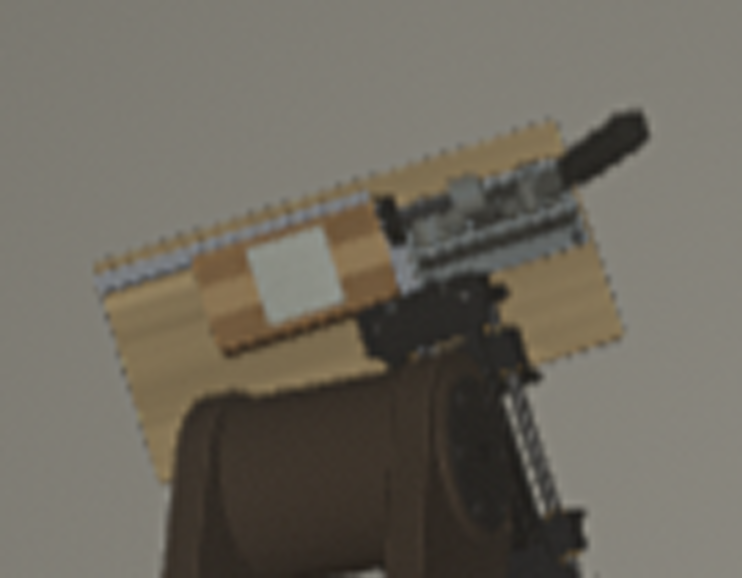

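View pics/z6s.png

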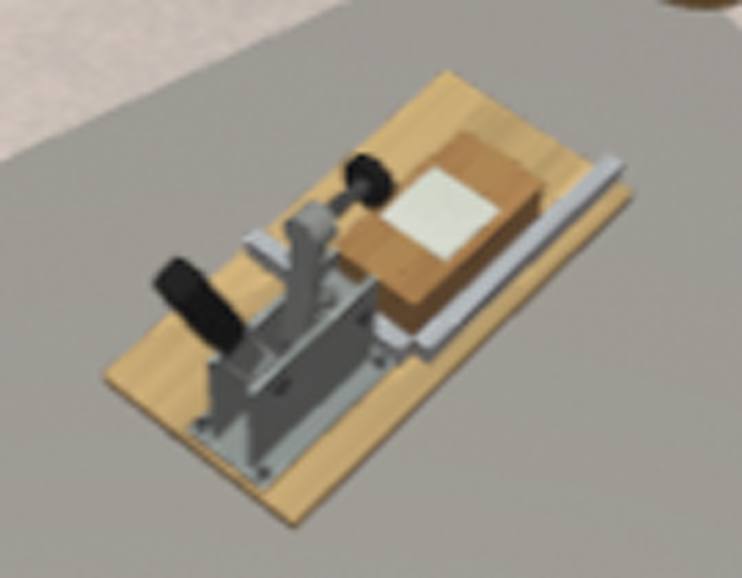

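```bash
python3 -c "
from station import robot
robot.job_done()
print(robot.get_state()['time'])"
```

```text
the job is handed in; nothing more can be done
the job is handed in; nothing more can be done
```

The carton is home against both fences, the clamp was locked on it for about 3.3 s and then opened again, and the job is handed in at about 19.5 s.

- **Push:** I pushed the carton to the side fence, then the rear fence, then re-pressed the side. Each time the carton stopped dead against the fence, with the push at about 12–20 N.
- **Clamp:** I gripped the handle and swung it along its arc to the closed stop (1.19 rad by tool pose). The picture showed the pad on the label. I then swung it back to about 0.01 rad, released it and moved clear.
- **Final pictures:** The carton's visible corners lie within about 1 px (roughly 3 mm) of the predicted home position in both views. That is no finer than the 2.5 mm limit, so the firm fence contact is the stronger evidence that it is home. In the scene view the carton looks the same as before clamping, and the handle is fully back.
- **Robot and bystanders:** Nothing is touching the robot, and its measured force is within noise. I did not measure the bystanders at the end, but my paths stayed clear of them.

No check failed. The highest force read was about 35 N, briefly, as the handle met its closed stop.

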